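Raise the crayon batch with the moulder's capstan wheel

ROBOT

A 7-joint arm with a two-finger parallel gripper is mounted at the origin on the work surface. World frame = base frame: x ahead of the robot, y to its left, z up, the work surface at z = 0. Lengths are in m, angles in rad, forces in N, time in s.
With the tool pointing down it reaches from about 0.425 to 0.875 m from the base axis. Payload 4.7 kg.
Tool frame: the origin (TCP) lies midway between the tips of the shut fingers; the grasp point (between the pads) lies 19 mm behind it; z points along the fingers, y is the direction in which the jaws open and shut (so a half turn about z gives the same grasp; the last joint's range is limited). The gripper opens to 87 mm and grips with 3 to 60 N. Pads are 19 mm wide; open, the fingers measure 117 mm over their backs; the gripper's body (75 mm by 190 mm) begins 51 mm behind the grasp point.
Start: joints at [-1.166, 0.321, -0.07, 1.45, 0.023, 1.371, -0.057], TCP at [0.248, 0.601, 0.223] pointing down, gripper open.
Joint ranges: [-2.86, 2.86], [-0.3, 2.09], [-1.38, 1.24], [0.06, 2.45], [-1.56, 4.7], [0.09, 2.05], [-2.69, 2.69]. Speed limits (rad/s): [2.57, 2.57, 3.14, 3.14, 3.14, 3.14, 3.14].

INTERFACE

Orientations are given as a unit quaternion [w, x, y, z].
In Python, from cell import bot, viewer gives the robot as it stands.
- The arm moves only by the tool jog_arm, never from a script. Its argument "motion" is a list of rows, each an object with "claw": the closure, from 0 (fully open) to 1 (shut); "travel": the shift along the tool's x, y, z in cm, a list of three; "dr": the turn, a rotation vector about the tool's x, y, z in degrees, a list of three. A call has exactly 8 rows; each row shifts and turns the pose as measured when the row begins, along the tool's axes as they then stand; what a row does not reach is not made up. A row lasts 1/10 s, in which the tool goes at most 50 mm and 8.59 degrees, less where a joint would pass 70% of its speed; a pose out of reach is approached as far as the arm can. A call is refused whole if a number of a shift passes 5 or a number of a turn 8.59, either way. A call with a gripper value outside its range is refused whole. The fingers move at their own pace and stop on an object; "grip_force" is the grip in N (left out, the last holds). Time passes only in rows, so rows that do not move let the fingers close, or fill a call up. It gives the time, the measured TCP pose, the force and the opening at its end, in the units of the state.
- bot.observe(): the state, without advancing time (a new reading comes with each control period).
- viewer.read_camera(name): name is "scene" or "top"; returns a dict with "image" (384x512x3 uint8, blue, green, red), "z_map" (384x512 float32, m along the optical axis (not along the pixel's ray), 0 where there is no reading), "fov_y" (degrees; the focal length in pixels is half the picture's height over the tangent of half this angle, whatever the lens; pixels are square), "cx", "cy" (the principal point, pixels), "R" (3x3) and "t" (3): a world point X has camera coordinates R X + t. Camera axes: x right, y down, z forward; pixel columns grow to the right and rows downward; lengths in m; the calibration is good to about 2 mm. A picture is of the moment at which its call begins.
- bot.close_job(): hands the job in, once; it reports no verdict.
The state is a dict: "time_s": time; "joint_pos": joint angles; "joint_velocities": joint speeds; "joint_torque": joint torques, N m; "tcp_pos": TCP position; "tool_rot": TCP orientation; "force": force on the tool from outside, world axes, zero at the start; "ft_torque": the same for the moment, N m; "opening": finger opening in m.
Only numpy, scipy, OpenCV 4.12 (cv2) and the standard library are available. Lean on these libraries where they do the work, as an engineer would, in place of code of your own. Each camera call takes 0.05 s, during which the arm holds its last target. There are 200 camera calls.

TASK

Raise the batch of red crayons out of the moulder: with closed fingers, push the spokes of its capstan wheel round one after another, the top of the wheel coming towards the robot's side, until the spoke with the red knob points straight up, then let go and leave it there. Push gently and turn it steadily, never gripping the wheel; do not touch the crayons, and leave the jug, jars, scraper, wax block and bowl where they stand.

Things in the scene. Friction and masses are not known exactly. Their poses are not given: they have to be found in the camera images.
- moulder: Steel and aluminium crayon moulder, fixed to the table, 300 x 260 mm and 234 mm high on a 340 x 300 mm foot plate. Origin: centre of its underside on the table; z up. Its -y side carries a grey gearbox and, on a level shaft that sticks out along -y, the capstan wheel. Its -x end is the one nearer the robot.
- hub (a point): Centre of the capstan wheel, on its axle in the plane of the spokes: at (20, -245, 165) mm in the moulder's frame, with the moulder's axes (it does not turn). Axle along y; the spokes turn in this point's upright x-z plane, 115 mm out from the mould block's side, 56 mm from the gearbox. Wheel hub 58 mm across, 46 mm long.
- wheel (a joint): Wheel angle, rad: 0 with the red spoke straight up, negative short of that; it grows as the top of the wheel goes towards the moulder's -x end (the robot's side). Spoke k (red = 0) leans value + k x 72 degrees from upright towards -x. Starts between -3.3 and -1.9; stops at -3.5 and +0.5. Takes about 0.6 N m to turn and stays where it is left. Raises the crayons 17 mm per rad.
- red_knob (a point): Centre of the red ball knob, 134 mm from the axle; it turns with the wheel (z axis outward along the red spoke). The wheel has five straight round steel spokes 12 mm thick, 72 degrees apart, bare from 29 to 118 mm from the axle, each ending in a 32 mm ball knob, one red and four black.
- ejector: The moulder's ejector with the batch of 63 upright red crayons, 12 mm thick, in a 240 x 204 mm field centred on the moulder, and their steel push plate. Moves straight up as the wheel turns; its origin stands at the moulder's origin when the red spoke is straight up and lower before that. With the origin at z = 0 the crayons' tops are 288 mm above the table.
- jug: Loose steel jug with a handle, 84 mm across, 95 mm high; origin at the centre of its underside.
- jar_yellow: Loose yellow pigment jar with a white lid, 54 mm across, 62 mm high; origin at the centre of its underside.
- jar_blue: Loose blue pigment jar with a white lid, 54 mm across, 62 mm high; origin at the centre of its underside.
- jar_green: Loose green pigment jar with a white lid, 54 mm across, 62 mm high; origin at the centre of its underside.
- scraper: Loose scraper (spatula) lying flat, 190 mm long along its x axis; origin on its underside.
- wax: Loose cream-coloured wax block, 100 x 60 x 30 mm; origin at the centre of its underside.
- bowl: Loose white bowl, 120 mm across, 50 mm high; origin at the centre of its underside.

How it is judged:
At the end, for the whole second after the job is handed in: The red spoke points straight up to within 5 degrees (0.09 rad) and the wheel is still (value of joint wheel between -0.09 and 0.09 rad and velocity of joint wheel between -0.05 and 0.05 rad/s); the robot touches nothing.
It fails at once if the fingers grip, force or strike the wheel (over 35 N) (contact force between the fingers and wheel above 35 N).
It fails at once if the wheel is spun (over 4 rad/s) (velocity of joint wheel above 4 rad/s or velocity of joint wheel below -4 rad/s).
It fails at once if the robot touches the crayons or ejector (contact force between the arm and ejector above 1 N).
It fails at once if the fingers touch the crayons or ejector (contact force between the fingers and ejector above 1 N).
It fails at once if the jug, a jar, the scraper, the wax or the bowl is knocked, moved or lifted (30 mm) (distance of any of jug, jar_yellow, jar_blue, jar_green, scraper, wax, bowl from where it was at the start of the episode above 0.03 m).
It also fails if it takes over 67 s, if anything falls off the work surface, if the arm or the gripper's body presses on something with over 40 N, if the wrist force passes 120 N, or if a joint passes its speed limit or range.

## Working session

There is one attempt and no reset: what is moved stays moved. The work goes in short steps, Python scripts to look and compute and a tool call to move; the robot and the scene stay as the last step left them, time stands still between calls to the robot, and variables do not carry over. Pictures are saved under pics/ and viewed, about 8 in all and at most 12, crops included, and the job is handed in when it is done.

Besides the shell and the picture viewer there is one more tool, called after "Emit:" as name([rows], argument=value, ...), one row to a line, values as JSON. jog_arm: Moves the arm, as the interface text tells. Its arguments: {"type":"object","properties":{"motion":{"type":"array","items":{"type":"object","properties":{"claw":{"type":"number"},"travel":{"type":"array","items":{"type":"number"}},"dr":{"type":"array","items":{"type":"number"}}}}},"grip_force":{"type":"number"}},"required":["motion"]}

```bash
mkdir -p pics; python3 - <<'E'
from cell import bot, viewer
import cv2,numpy as np
s=bot.observe();print(s)
for n in("scene","top"):
    d=viewer.read_camera(n);cv2.imwrite(f"pics/{n}0.png",d["image"]);np.savez(f"{n}0.npz",**d)
    print(n,d["fov_y"],d["cx"],d["cy"],np.round(d["R"],3).tolist(),d["t"])
E
ls
```

```text
{'time_s': 0.0, 'joint_pos': array([-1.16587333,  0.3218656 , -0.07008422,  1.45167989,  0.02259387,
        1.37076816, -0.05689608]), 'joint_velocities': array([ 3.80097366e-04, -6.66917544e-07,  1.47159443e-04,  1.64910315e-05,
       -1.99204638e-04, -1.88653925e-04, -1.45656608e-03]), 'joint_torque': array([-2.06433656e-04, -4.91289282e+01, -4.04192526e-01, -3.12523091e+01,
       -6.39458187e-02,  4.37100639e-02,  1.68855240e-04]), 'tcp_pos': array([0.24745256, 0.60046258, 0.22143137]), 'tool_rot': array([-1.43059446e-04,  1.94153995e-01,  9.80970586e-01, -9.56341847e-04]), 'force': array([-0.25833082, -0.2491921 , -0.54964905]), 'ft_torque': array([0.00978794, 0.02671779, 0.06919527]), 'opening': 0.08697762448550914}
scene 45.42914460548132 260.3178824750465 190.77798525379592 [[0.849, 0.528, -0.004], [0.444, -0.718, -0.536], [-0.286, 0.454, -0.844]] [-0.54011176 -0.07625805  1.81592798]
top 45.557198047922796 251.21993754793115 195.0417515712033 [[0.008, -1.0, 0.001], [-0.979, -0.008, -0.203], [0.203, 0.001, -0.979]] [0.08290302 0.62515765 1.84694479]
pics
scene0.npz
top0.npz
```

View pics/scene0.png

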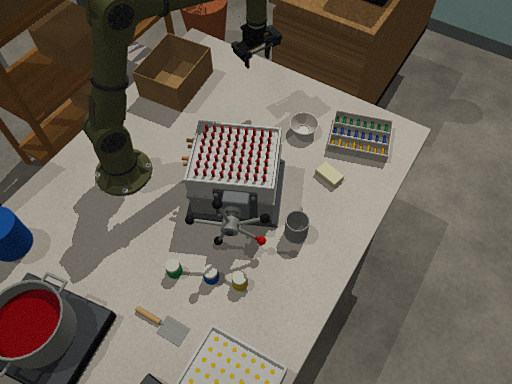

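View pics/top0.png

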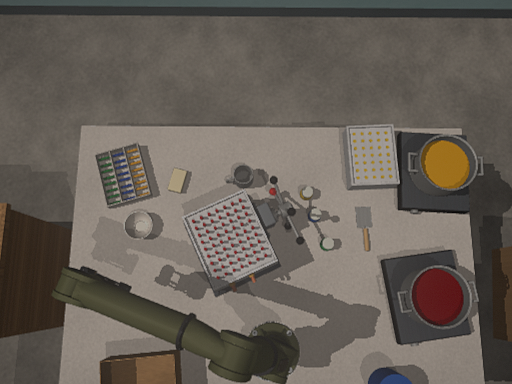

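The scene view shows the moulder at (235,155), hub near (232,225), and the red knob at (261,240), low and on the far (+x) side. The top view shows the red knob at (272,191) and the hub near (287,210). Next I fit the moulder from the depth.

```bash
cat > h.py <<'E'
import numpy as np,cv2
def cloud(d):
    z=d["z_map"];f=192/np.tan(np.radians(float(d["fov_y"]))/2)
    v,u=np.indices(z.shape)
    c=np.stack([(u-d["cx"])/f*z,(v-d["cy"])/f*z,z],-1)
    X=(c-d["t"])@d["R"]; X[z==0]=np.nan
    return X
def red(im):
    h=cv2.cvtColor(im,cv2.COLOR_BGR2HSV);return ((h[...,0]<8)|(h[...,0]>172))&(h[...,1]>150)&(h[...,2]>60)
E
python3 - <<'E'
from h import *
P=[]
D={n:dict(np.load(n+"0.npz")) for n in("top","scene")}
X=cloud(D["top"]);sub=X.copy()
v,u=np.indices(X.shape[:2])
for n,box in(("top",(175,185,285,295)),("scene",(180,115,290,205))):
    X=cloud(D[n]);m=(u>box[0])&(u<box[2])&(v>box[1])&(v<box[3])&(X[...,2]>.226)&(X[...,2]<.28)
    m=cv2.morphologyEx(m.astype(np.uint8),cv2.MORPH_OPEN,np.ones((2,2)))>0
    k,l,st,_=cv2.connectedComponentsWithStats(m.astype(np.uint8));i=1+np.argmax(st[1:,4])
    p=X[l==i];r=cv2.minAreaRect((p[:,:2]*1000).astype(np.float32));print(n,r,np.round(cv2.boxPoints(r)),np.percentile(p[:,2],[5,50,95]))
for n,box in(("top",(262,180,282,200)),("scene",(252,230,272,250))):
    X=cloud(D[n]);m=red(D[n]["image"])&(u>box[0])&(u<box[2])&(v>box[1])&(v<box[3])
    print(n,"red",m.sum(),np.nanmedian(X[m],0),u[m].mean(),v[m].mean())
E
```

```text
top ((481.3030700683594, 43.24749755859375), (315.26177978515625, 68.39043426513672), 15.44217586517334) [[320.  34.]
 [338. -32.]
 [642.  52.]
 [624. 118.]] [nan nan nan]
scene ((389.12335205078125, 253.024169921875), (296.6720886230469, 458.06292724609375), 24.96240234375) [[158. 398.]
 [351. -17.]
 [620. 108.]
 [427. 523.]] [nan nan nan]
top red 31 [0.63587926 0.00206707 0.09246013] 272.2258064516129 191.09677419354838
scene red 71 [ 0.64111886 -0.00790972  0.08933042] 260.11267605633805 239.49295774647888
```

```bash
python3 - <<'E'
from h import *
D={n:dict(np.load(n+"0.npz")) for n in("top","scene")}
v,u=np.indices((384,512))
A=[]
for n in D:
    X=cloud(D[n]);Z=np.nan_to_num(X)
    m=(Z[...,2]>.224)&(Z[...,2]<.26)&(abs(Z[...,0]-.5)<.25)&(Z[...,1]>0)&(Z[...,1]<.45)
    m&=(u>180)&(v>110) if n=="scene" else (v<298)&(u<280)
    k,l,st,_=cv2.connectedComponentsWithStats(cv2.dilate(m.astype(np.uint8),np.ones((5,5))));i=1+np.argmax(st[1:,4])
    p=Z[(l==i)&m];r=cv2.minAreaRect((p[:,:2]*1000).astype(np.float32));print(n,len(p),r)
    p=p[:,:2]*1000
    for s in range(10):
        pass
    # wheel region points
    w=(abs(Z[...,0]-.57)<.2)&(abs(Z[...,1]+.01)<.17)&(Z[...,2]>.05)&(Z[...,2]<.34)
    A.append(Z[w]); print(w.sum())
np.save("wheel.npy",np.vstack(A))
im=D["scene"]["image"][170:260,170:320];cv2.imwrite("pics/c.png",cv2.resize(im,None,fx=5,fy=5,interpolation=cv2.INTER_CUBIC))
E
```

```text
top 2431 ((423.10504150390625, 168.3843994140625), (300.32672119140625, 260.2654113769531), 25.116802215576172)
3103
scene 2891 ((426.65899658203125, 166.89007568359375), (301.0157775878906, 270.18463134765625), 25.004610061645508)
5585
```

View pics/c.png

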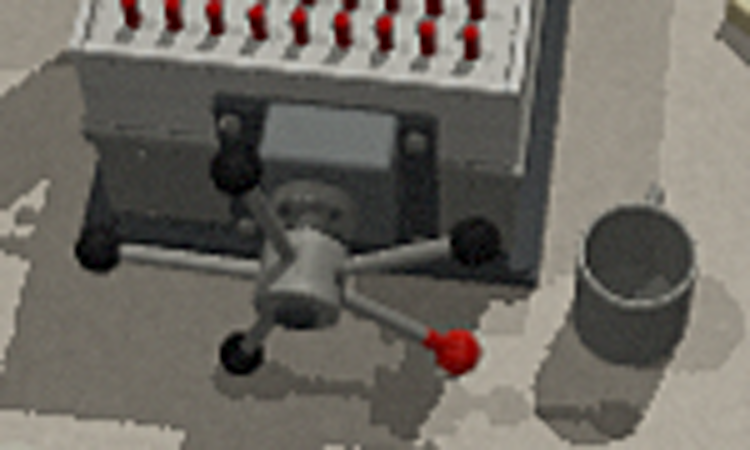

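The crop shows the red knob low right, with black knobs at upper right, top left, left and bottom. The moulder is at about (0.424, 0.168) with yaw 25.1°, so the hub is at about (0.546, -0.046, 0.165) and the wheel is near -127°.

Plan: tilt the shut fingers through the wheel plane from outside and push spoke k=1 through about 127° in one arc. First I rise and cross over.

Emit:
jog_arm([
  {"claw":1,"travel":[0,0,-4.5],"dr":[0,0,0]},
  {"claw":1,"travel":[0,0,-4.5],"dr":[0,0,0]},
  {"claw":1,"travel":[0,0,-4.5],"dr":[0,0,0]},
  {"claw":1,"travel":[0,0,-4.5],"dr":[0,0,0]},
  {"claw":1,"travel":[0,0,-4.5],"dr":[0,0,0]},
  {"claw":1,"travel":[-3.5,-2.5,0],"dr":[0,0,0]},
  {"claw":1,"travel":[-3.5,-2.5,0],"dr":[0,0,0]},
  {"claw":1,"travel":[-3.5,-2.5,0],"dr":[0,0,0]},
], grip_force=30)

```text
time_s: 0.9
tcp_pos: [0.3127, 0.4947, 0.4481]
tool_rot: [-0.003, 0.187, 0.982, -0.006]
force: [0.2, 0.7, -0.3]
opening: 0.031
```

```bash
cat >> h.py <<'E'
from scipy.spatial.transform import Rotation as Ro
yaw=np.radians(25.1);B=np.array([[np.cos(yaw),np.sin(yaw),0],[-np.sin(yaw),np.cos(yaw),0],[0,0,1.]])  # rows ex,ey,z
H=np.array([.424,.168,0])+B.T@np.array([.020,-.245,.165])
def st(bot,target=None,tilt=None):
    s=bot.observe();q=s["tool_rot"];R=Ro.from_quat([q[1],q[2],q[3],q[0]])
    p=B@(s["tcp_pos"]-H);print("t",s["time_s"],"rel mm",np.round(p*1000),"tool axes (cols) in wheel frame\n",np.round(B@R.as_matrix(),2),"F",np.round(B@s["force"],1),"j",np.round(s["joint_pos"],2),"open",round(s["opening"],3))
    if tilt is not None:
        c,n=np.cos(np.radians(tilt)),np.sin(np.radians(tilt))
        T=B.T@np.array([[0,1,0],[c,0,n],[n,0,-c]])
        print("dr deg",np.round(np.degrees((R.inv()*Ro.from_matrix(T)).as_rotvec()),1))
    if target is not None: print("travel cm",np.round(R.inv().apply(B.T@(np.array(target)-p))*100,1))
E
python3 -c "
from h import *;from cell import bot
st(bot,(.088,-.10,.2),0)"
```

```text
t 0.9 rel mm [ 18. 588. 283.] tool axes (cols) in wheel frame
 [[-0.69  0.73 -0.01]
 [ 0.73  0.69 -0.01]
 [ 0.   -0.01 -1.  ]] F [ 0.4  0.5 -0.3] j [-1.04  0.19 -0.01  1.17  0.    1.8   0.14] open 0.031
dr deg [-0.8  0.1 43.3]
travel cm [-54.9 -42.    8.7]
```

Emit:
jog_arm([
  {"claw":1,"travel":[-4,-3,0],"dr":[0,0,0]},
  {"claw":1,"travel":[-4,-3,0],"dr":[0,0,0]},
  {"claw":1,"travel":[-4,-3,0],"dr":[0,0,0]},
  {"claw":1,"travel":[-4,-3,0],"dr":[0,0,0]},
  {"claw":1,"travel":[-4,-3,0],"dr":[0,0,0]},
  {"claw":1,"travel":[-4,-3,0],"dr":[0,0,0]},
  {"claw":1,"travel":[-4,-3,0],"dr":[0,0,0]},
  {"claw":1,"travel":[-4,-3,0],"dr":[0,0,0]},
])

```text
time_s: 1.7
tcp_pos: [0.5205, 0.1511, 0.4476]
tool_rot: [-0.004, 0.185, 0.983, -0.007]
force: [0.3, 0.1, -0.2]
opening: 0.0005
```

Emit:
jog_arm([
  {"claw":1,"travel":[-4,-3,0],"dr":[0,0,0]},
  {"claw":1,"travel":[-4,-3,0],"dr":[0,0,0]},
  {"claw":1,"travel":[-4,-3,0],"dr":[0,0,0]},
  {"claw":1,"travel":[-4,-3,0],"dr":[0,0,0]},
  {"claw":1,"travel":[-4,-3,0],"dr":[0,0,0]},
  {"claw":1,"travel":[-4,-3,0],"dr":[0,0,0]},
  {"claw":1,"travel":[-2,-1.5,0],"dr":[0,0,0]},
  {"claw":1,"travel":[0,0,0],"dr":[0,0,0]},
])

```text
time_s: 2.5
tcp_pos: [0.6913, -0.135, 0.4423]
tool_rot: [-0.008, 0.189, 0.982, -0.009]
force: [0.2, -0.9, -1.5]
opening: 0.0006
```

```bash
python3 -c "
from h import *;from cell import bot
st(bot,(.088,-.14,.2),0)"
```

```text
t 2.5 rel mm [  94. -143.  277.] tool axes (cols) in wheel frame
 [[-0.68  0.73 -0.02]
 [ 0.73  0.68 -0.01]
 [ 0.01 -0.02 -1.  ]] F [-0.2 -0.9 -1.5] j [-0.11  0.51  0.51  0.81 -0.23  1.88  1.46] open 0.001
dr deg [-1.4 -0.2 43.1]
travel cm [ 0.5 -0.1  7.7]
```

Emit:
jog_arm([
  {"claw":1,"travel":[0,0,0],"dr":[0,0,8.5]},
  {"claw":1,"travel":[0,0,0],"dr":[0,0,8.5]},
  {"claw":1,"travel":[0,0,0],"dr":[0,0,8.5]},
  {"claw":1,"travel":[0,0,0],"dr":[0,0,8.5]},
  {"claw":1,"travel":[0,0,0],"dr":[0,0,8.5]},
  {"claw":1,"travel":[0,0,1],"dr":[0,8.5,0]},
  {"claw":1,"travel":[0,0,1],"dr":[0,8.5,0]},
  {"claw":1,"travel":[0,0,1],"dr":[0,8.5,0]},
])

```text
time_s: 3.3
tcp_pos: [0.6906, -0.1232, 0.3992]
tool_rot: [-0.122, 0.531, 0.837, 0.043]
force: [0.4, -0.1, -1.1]
opening: 0.0006
```

Emit:
jog_arm([
  {"claw":1,"travel":[0,0,0],"dr":[0,8.5,0]},
  {"claw":1,"travel":[0,0,0],"dr":[0,8.5,0]},
  {"claw":1,"travel":[0,0,0],"dr":[0,8.5,0]},
  {"claw":1,"travel":[0,0,0],"dr":[0,0,0]},
  {"claw":1,"travel":[0,0,0],"dr":[0,0,0]},
  {"claw":1,"travel":[0,0,0],"dr":[0,0,0]},
  {"claw":1,"travel":[0,0,0],"dr":[0,0,0]},
  {"claw":1,"travel":[0,0,0],"dr":[0,0,0]},
])

```text
time_s: 4.1
tcp_pos: [0.676, -0.1031, 0.3639]
tool_rot: [-0.22, 0.522, 0.816, 0.113]
force: [0.9, -0.0, -0.6]
opening: 0.0004
```

```bash
python3 -c "
from h import *;from cell import bot
st(bot,(.090,-.08,.01),55)"
```

```text
t 4.1 rel mm [  93. -107.  199.] tool axes (cols) in wheel frame
 [[ 0.02  1.   -0.04]
 [ 0.88  0.01  0.48]
 [ 0.48 -0.05 -0.88]] F [ 0.8 -0.4 -0.6] j [ 0.49  0.73 -0.51  0.71 -0.09  2.05  0.46] open 0.0
dr deg [-2.2 26.5 -1.5]
travel cm [-6.6  0.6 17.9]
```

Emit:
jog_arm([
  {"claw":1,"travel":[-2,0,2.0],"dr":[0,0,0]},
  {"claw":1,"travel":[-2,0,2.0],"dr":[0,0,0]},
  {"claw":1,"travel":[-2,0,2.5],"dr":[0,0,0]},
  {"claw":1,"travel":[-1,0,2],"dr":[0,0,0]},
  {"claw":1,"travel":[-1,0,2],"dr":[0,0,0]},
  {"claw":1,"travel":[0,0,0],"dr":[0,8.5,0]},
  {"claw":1,"travel":[0,0,0],"dr":[0,8.5,0]},
  {"claw":1,"travel":[0,0,0],"dr":[0,8.5,0]},
])

```text
time_s: 4.9
tcp_pos: [0.6766, -0.1106, 0.2293]
tool_rot: [-0.368, 0.491, 0.763, 0.203]
force: [0.1, 0.8, -3.3]
opening: 0.0003
```

```bash
python3 -c "
from h import *;from cell import bot
st(bot,(.090,-.08,.01),55)"
```

```text
t 4.9 rel mm [  91. -114.   64.] tool axes (cols) in wheel frame
 [[ 0.03  1.   -0.04]
 [ 0.65  0.01  0.76]
 [ 0.76 -0.05 -0.65]] F [ 0.4  0.7 -3.3] j [ 0.65  1.02 -0.74  0.73 -0.11  2.04  0.44] open 0.0
dr deg [-2.4  5.4 -1.9]
travel cm [-1.9  0.3  6.1]
```

Emit:
jog_arm([
  {"claw":1,"travel":[0,0,0],"dr":[-1,5.4,-1]},
  {"claw":1,"travel":[-1.4,0,1.5],"dr":[0,0,0]},
  {"claw":1,"travel":[-1.4,0,1.5],"dr":[0,0,0]},
  {"claw":1,"travel":[-1,0,1],"dr":[0,0,0]},
  {"claw":1,"travel":[0,0,0],"dr":[0,0,0]},
  {"claw":1,"travel":[0,0,0],"dr":[0,0,0]},
  {"claw":1,"travel":[0,0,0],"dr":[0,0,0]},
  {"claw":1,"travel":[0,0,0],"dr":[0,0,0]},
])

```text
time_s: 5.7
tcp_pos: [0.6699, -0.0984, 0.1662]
tool_rot: [-0.397, 0.481, 0.746, 0.234]
force: [0.7, -0.3, 0.4]
opening: 0.0004
```

```bash
cat > look.py <<'E'
from h import *;from cell import bot,viewer
import sys
d=viewer.read_camera("scene");im=d["image"]
cv2.imwrite("pics/%s.png"%sys.argv[1],cv2.resize(im[150:290,150:340],None,fx=4,fy=4,interpolation=cv2.INTER_CUBIC))
# red pixels cast onto wheel plane (ey=0)
f=192/np.tan(np.radians(d["fov_y"])/2);v,u=np.nonzero(red(im))
C=-d["R"].T@d["t"];D=np.stack([(u-d["cx"])/f,(v-d["cy"])/f,np.ones(len(u))],1)@d["R"]
s=-(B@(C-H))[1]/(D@B[1]);Q=(C+s[:,None]*D-H)@B.T
r=np.hypot(Q[:,0],Q[:,2]);m=(r>.112)&(r<.155)
X=cloud(d)[v,u];w=(X-H)@B.T;m&=(abs(w[:,1])<.025)
q=Q[m].mean(0) if m.any() else None;print("red n",m.sum(),q)
if q is not None: print("wheel deg",np.degrees(np.arctan2(-q[0],q[2])),"r",np.hypot(q[0],q[2]))
E
python3 look.py a; python3 -c "
from h import *;from cell import bot
st(bot,(.090,.01,.005),55)"
```

```text
red n 59 [ 1.01955298e-01  7.42574669e-17 -8.52392006e-02]
wheel deg -129.897135378535 r 0.13289320588642536
t 5.75 rel mm [  90. -100.    1.] tool axes (cols) in wheel frame
 [[ 0.02  1.   -0.02]
 [ 0.58  0.    0.82]
 [ 0.82 -0.03 -0.58]] F [0.1 0.1 0.1] j [ 0.74  1.13 -0.89  0.82 -0.04  1.96  0.43] open 0.001
dr deg [-1.3  0.1 -1.4]
travel cm [6.7 0.1 8.8]
```

View pics/a.png

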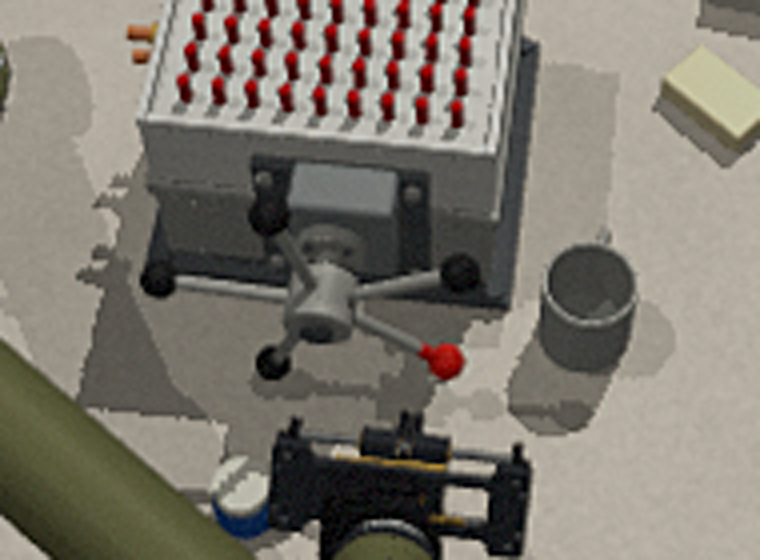

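The picture shows the gripper at (400,480) outside the wheel, in line with the gap between the red knob (445,360) and the upper-right black knob (460,272). The wheel reads about -129°. Now I insert the fingers.

Emit:
jog_arm([
  {"claw":1,"travel":[1.1,0,1.5],"dr":[0,0,0]},
  {"claw":1,"travel":[1.1,0,1.5],"dr":[0,0,0]},
  {"claw":1,"travel":[1.1,0,1.5],"dr":[0,0,0]},
  {"claw":1,"travel":[1.1,0,1.5],"dr":[0,0,0]},
  {"claw":1,"travel":[1.1,0,1.5],"dr":[0,0,0]},
  {"claw":1,"travel":[1.1,0,1.5],"dr":[0,0,0]},
  {"claw":1,"travel":[0,0,0],"dr":[0,0,0]},
  {"claw":1,"travel":[0,0,0],"dr":[0,0,0]},
])

```text
time_s: 6.55
tcp_pos: [0.6237, 0.0046, 0.1744]
tool_rot: [-0.391, 0.482, 0.748, 0.235]
force: [0.6, -0.1, -0.5]
opening: 0.0007
```

```bash
python3 -c "
from h import *;from cell import bot
st(bot,(.080,.015,.045),55)"
```

```text
t 6.55 rel mm [91. 12.  9.] tool axes (cols) in wheel frame
 [[ 0.02  1.   -0.02]
 [ 0.58  0.    0.81]
 [ 0.81 -0.03 -0.58]] F [ 0.5 -0.4 -0.5] j [ 0.81  0.98 -0.95  1.16 -0.1   1.74  0.38] open 0.001
dr deg [-0.9  0.7 -1.2]
travel cm [ 3.  -1.2 -1.8]
```

Emit:
jog_arm([
  {"claw":1,"travel":[0.46,-0.25,-0.33],"dr":[0,0,0]},
  {"claw":1,"travel":[0.46,-0.25,-0.33],"dr":[0,0,0]},
  {"claw":1,"travel":[0.46,-0.25,-0.33],"dr":[0,0,0]},
  {"claw":1,"travel":[0.46,-0.25,-0.33],"dr":[0,0,0]},
  {"claw":1,"travel":[0.4,-0.34,-0.28],"dr":[0,0,0]},
  {"claw":1,"travel":[0.4,-0.34,-0.28],"dr":[0,0,0]},
  {"claw":1,"travel":[0.4,-0.34,-0.28],"dr":[0,0,0]},
  {"claw":1,"travel":[0.4,-0.34,-0.28],"dr":[0,0,0]},
])

```text
time_s: 7.35
tcp_pos: [0.6056, -0.0113, 0.2134]
tool_rot: [-0.386, 0.489, 0.747, 0.234]
force: [2.1, 0.5, -7.6]
opening: 0.0006
```

```bash
cat >> h.py <<'E'
def P(bot):
    s=bot.observe();q=s["tool_rot"];R=B@Ro.from_quat([q[1],q[2],q[3],q[0]]).as_matrix()
    p=B@(s["tcp_pos"]-H);c=p-R[:,2]*p[1]/R[1,2]
    print("P mm",np.round(c*1000),"r",round(1000*np.hypot(c[0],c[2])),"lean",round(np.degrees(np.arctan2(-c[0],c[2])),1))
E
python3 look.py b; python3 -c "
from h import *;from cell import bot
st(bot);P(bot)"
```

```text
red n 38 [ 1.17371563e-01  5.88226765e-17 -4.45430290e-02]
wheel deg -110.78197598813374 r 0.12553949673831463
t 7.4 rel mm [68.  5. 50.] tool axes (cols) in wheel frame
 [[ 0.03  1.   -0.01]
 [ 0.59 -0.01  0.81]
 [ 0.81 -0.03 -0.59]] F [ 1.9 -1.4 -3.8] j [ 0.86  0.92 -0.98  1.19 -0.13  1.78  0.36] open 0.001
P mm [68.  0. 54.] r 87 lean -51.7
```

Emit:
jog_arm([
  {"claw":1,"travel":[0.58,-0.64,-0.32],"dr":[0,0,0]},
  {"claw":1,"travel":[0.58,-0.64,-0.32],"dr":[0,0,0]},
  {"claw":1,"travel":[0.46,-0.76,-0.22],"dr":[0,0,0]},
  {"claw":1,"travel":[0.46,-0.76,-0.22],"dr":[0,0,0]},
  {"claw":1,"travel":[0.33,-0.85,-0.12],"dr":[0,0,0]},
  {"claw":1,"travel":[0.33,-0.85,-0.12],"dr":[0,0,0]},
  {"claw":1,"travel":[0.18,-0.91,-0.02],"dr":[0,0,0]},
  {"claw":1,"travel":[0.18,-0.91,-0.02],"dr":[0,0,0]},
])

```text
time_s: 8.2
tcp_pos: [0.5494, -0.0314, 0.2544]
tool_rot: [-0.379, 0.492, 0.746, 0.24]
force: [6.7, 2.0, -3.7]
opening: 0.0006
```

```bash
python3 look.py c2; python3 -c "
from h import *;from cell import bot
st(bot);P(bot)"
```

```text
red n 88 [1.23048429e-01 6.73360446e-17 5.11703523e-02]
wheel deg -67.41975303994265 r 0.13326410164009128
t 8.25 rel mm [ 8. 11. 90.] tool axes (cols) in wheel frame
 [[ 0.03  1.    0.01]
 [ 0.6  -0.03  0.8 ]
 [ 0.8  -0.01 -0.6 ]] F [ 4.1 -0.1 -1.6] j [ 1.    0.8  -1.02  1.32 -0.17  1.79  0.39] open 0.001
P mm [ 7.  0. 99.] r 99 lean -4.3
```

View pics/c2.png

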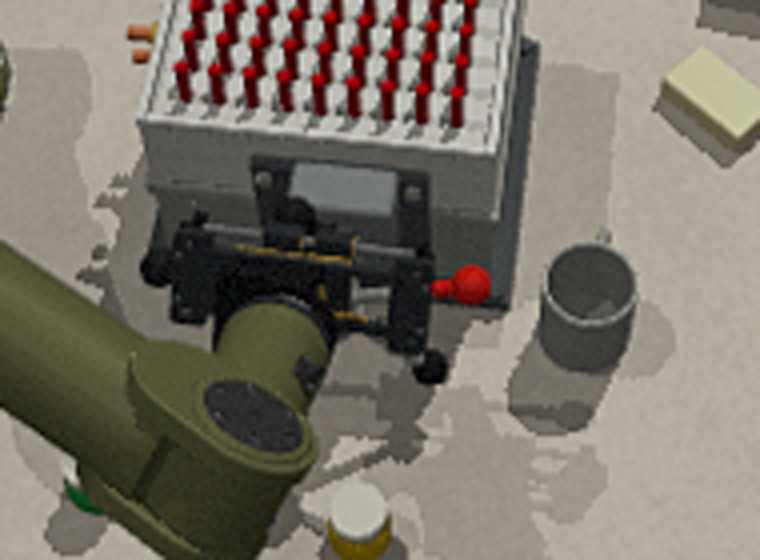

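The picture shows the gripper at (270,270) outside the knobs, the red knob at (470,285), and nothing touched. The wheel is at about -67° and turning cleanly, so I continue.

Emit:
jog_arm([
  {"claw":1,"travel":[-0.18,-0.92,0.14],"dr":[0,0,0]},
  {"claw":1,"travel":[-0.18,-0.92,0.14],"dr":[0,0,0]},
  {"claw":1,"travel":[-0.34,-0.84,0.25],"dr":[0,0,0]},
  {"claw":1,"travel":[-0.34,-0.84,0.25],"dr":[0,0,0]},
  {"claw":1,"travel":[-0.39,-0.79,0.29],"dr":[0,0,0]},
  {"claw":1,"travel":[-0.39,-0.79,0.29],"dr":[0,0,0]},
  {"claw":1,"travel":[-0.43,-0.74,0.32],"dr":[0,0,0]},
  {"claw":1,"travel":[0,0,0],"dr":[0,0,0]},
])

```text
time_s: 9.05
tcp_pos: [0.5025, -0.0432, 0.2491]
tool_rot: [-0.373, 0.484, 0.748, 0.259]
force: [0.3, -0.3, -0.6]
opening: 0.0009
```

```bash
python3 look.py d; python3 -c "
from h import *;from cell import bot
st(bot);P(bot)"
```

```text
red n 70 [8.35990608e-02 7.66815973e-17 1.03526818e-01]
wheel deg -38.921261753438706 r 0.1330661677544972
t 9.1 rel mm [-38.  21.  84.] tool axes (cols) in wheel frame
 [[-0.    1.    0.04]
 [ 0.59 -0.03  0.81]
 [ 0.81  0.03 -0.59]] F [ 0.1 -1.1  0.2] j [ 1.13  0.74 -1.06  1.45 -0.2   1.76  0.48] open 0.0
P mm [-39.   0.  99.] r 107 lean 21.5
```

The radius has crept out to 107 mm, close to the knob. I slide inward along the spoke and then push on.

Emit:
jog_arm([
  {"claw":1,"travel":[-0.57,0.36,0.17],"dr":[0,0,0]},
  {"claw":1,"travel":[-0.57,0.36,0.17],"dr":[0,0,0]},
  {"claw":1,"travel":[-0.57,0.36,0.17],"dr":[0,0,0]},
  {"claw":1,"travel":[-0.57,-0.6,0.41],"dr":[0,0,0]},
  {"claw":1,"travel":[-0.57,-0.6,0.41],"dr":[0,0,0]},
  {"claw":1,"travel":[-0.57,-0.6,0.41],"dr":[0,0,0]},
  {"claw":1,"travel":[-0.57,-0.6,0.41],"dr":[0,0,0]},
  {"claw":1,"travel":[0,0,0],"dr":[0,0,0]},
])

```text
time_s: 9.9
tcp_pos: [0.5002, -0.0441, 0.2137]
tool_rot: [-0.375, 0.476, 0.748, 0.271]
force: [0.1, 0.5, -0.3]
opening: 0.0003
```

```bash
python3 look.py e; python3 -c "
from h import *;from cell import bot
st(bot);P(bot)"
```

```text
red n 68 [4.79414795e-02 7.82564272e-17 1.23909540e-01]
wheel deg -21.15180739084128 r 0.1328606771740427
t 9.95 rel mm [-41.  21.  49.] tool axes (cols) in wheel frame
 [[-0.02  1.    0.05]
 [ 0.57 -0.03  0.82]
 [ 0.82  0.05 -0.57]] F [ 0.5 -0.8 -0.1] j [ 1.14  0.78 -1.04  1.48 -0.18  1.71  0.53] open 0.0
P mm [-42.   0.  63.] r 76 lean 33.7
```

Emit:
jog_arm([
  {"claw":1,"travel":[-0.25,-0.3,0.17],"dr":[0,0,0]},
  {"claw":1,"travel":[-0.25,-0.3,0.17],"dr":[0,0,0]},
  {"claw":1,"travel":[-0.25,-0.3,0.17],"dr":[0,0,0]},
  {"claw":1,"travel":[-0.25,-0.3,0.17],"dr":[0,0,0]},
  {"claw":1,"travel":[-0.25,-0.3,0.17],"dr":[0,0,0]},
  {"claw":1,"travel":[-0.25,-0.3,0.17],"dr":[0,0,0]},
  {"claw":1,"travel":[0,0,0],"dr":[0,0,0]},
  {"claw":1,"travel":[0,0,0],"dr":[0,0,0]},
])

```text
time_s: 10.75
tcp_pos: [0.4932, -0.0455, 0.2043]
tool_rot: [-0.371, 0.472, 0.748, 0.283]
force: [-0.2, 0.1, 1.7]
opening: 0.0004
```

```bash
python3 look.py f; python3 -c "
from h import *;from cell import bot
st(bot);P(bot)"
```

```text
red n 66 [2.94154265e-02 7.77691511e-17 1.29831235e-01]
wheel deg -12.765791346163269 r 0.13312181201946077
t 10.8 rel mm [-48.  22.  39.] tool axes (cols) in wheel frame
 [[-0.04  1.    0.07]
 [ 0.57 -0.03  0.82]
 [ 0.82  0.07 -0.56]] F [ 1.2 -0.9  1.4] j [ 1.17  0.79 -1.05  1.52 -0.18  1.69  0.57] open -0.0
P mm [-50.   0.  55.] r 74 lean 42.3
```

View pics/f.png

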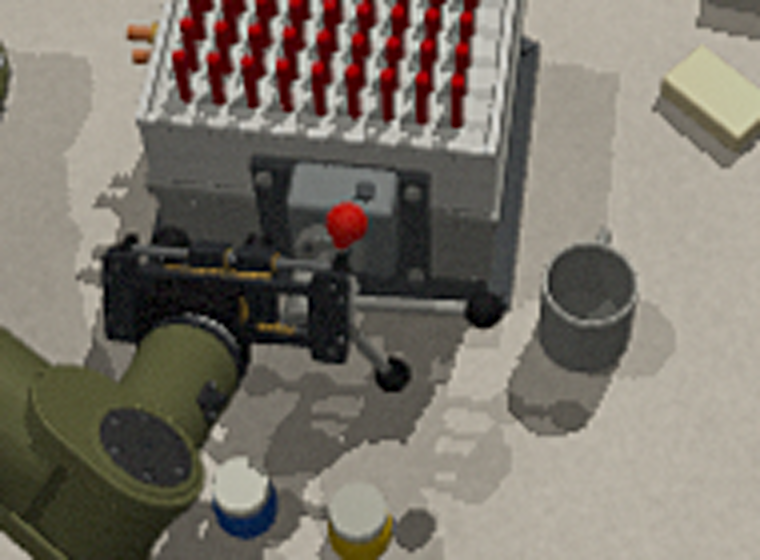

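The red knob at (347,223) is nearly upright. The gripper sits to its left, outside the wheel. The wheel is at about -12.8°.

Emit:
jog_arm([
  {"claw":1,"travel":[-0.26,-0.3,0.17],"dr":[0,0,0]},
  {"claw":1,"travel":[-0.26,-0.3,0.17],"dr":[0,0,0]},
  {"claw":1,"travel":[-0.26,-0.3,0.17],"dr":[0,0,0]},
  {"claw":1,"travel":[-0.26,-0.3,0.17],"dr":[0,0,0]},
  {"claw":1,"travel":[-0.26,-0.3,0.17],"dr":[0,0,0]},
  {"claw":1,"travel":[-0.26,-0.3,0.17],"dr":[0,0,0]},
  {"claw":1,"travel":[-0.26,-0.3,0.17],"dr":[0,0,0]},
  {"claw":1,"travel":[0,0,0],"dr":[0,0,0]},
])

```text
time_s: 11.6
tcp_pos: [0.4856, -0.0475, 0.191]
tool_rot: [-0.366, 0.47, 0.747, 0.296]
force: [0.3, 0.2, 1.1]
opening: 0.0004
```

```bash
python3 look.py g; python3 -c "
from h import *;from cell import bot
st(bot);P(bot)"
```

```text
red n 67 [1.08907035e-03 8.27139464e-17 1.33264311e-01]
wheel deg -0.4682254764442182 r 0.1332687612550817
t 11.65 rel mm [-56.  24.  26.] tool axes (cols) in wheel frame
 [[-0.06  0.99  0.09]
 [ 0.56 -0.04  0.83]
 [ 0.82  0.1  -0.56]] F [1.5 0.3 3.2] j [ 1.2   0.79 -1.05  1.55 -0.18  1.65  0.61] open 0.0
P mm [-58.   0.  42.] r 72 lean 54.4
```

The wheel reads -0.5°. I lift off the spoke and withdraw straight out.

Emit:
jog_arm([
  {"claw":1,"travel":[0.5,0.3,-0.3],"dr":[0,0,0]},
  {"claw":1,"travel":[0.5,0.3,-0.3],"dr":[0,0,0]},
  {"claw":1,"travel":[-0.8,0.05,-1.25],"dr":[0,0,0]},
  {"claw":1,"travel":[-1.4,0.1,-2.1],"dr":[0,0,0]},
  {"claw":1,"travel":[-1.4,0.1,-2.1],"dr":[0,0,0]},
  {"claw":1,"travel":[-1.4,0.1,-2.1],"dr":[0,0,0]},
  {"claw":1,"travel":[-1.4,0.1,-2.1],"dr":[0,0,0]},
  {"claw":1,"travel":[0,0,0],"dr":[0,0,0]},
])

```text
time_s: 12.45
tcp_pos: [0.5382, -0.1543, 0.2034]
tool_rot: [-0.367, 0.47, 0.748, 0.29]
force: [-0.2, 0.0, 0.1]
opening: 0.0008
```

```bash
python3 look.py hh; python3 -c "
from h import *;from cell import bot,viewer
st(bot);P(bot)
d=viewer.read_camera('top');X=cloud(d);v,u=np.nonzero(red(d['image']));w=(X[v,u]-H)@B.T;m=(abs(w[:,1])<.03)&(w[:,2]>.1)
print('top red',m.sum(),np.median(w[m],0))"
```

```text
red n 68 [8.58387021e-04 8.29939750e-17 1.33271495e-01]
wheel deg -0.3690307026265529 r 0.13327425920614505
t 12.5 rel mm [-53. -93.  39.] tool axes (cols) in wheel frame
 [[-0.05  1.    0.08]
 [ 0.57 -0.03  0.82]
 [ 0.82  0.09 -0.56]] F [ 0.4  1.  -0.1] j [ 1.11  0.92 -0.97  1.23 -0.1   1.86  0.61] open 0.001
P mm [-44.   0. -25.] r 51 lean 119.3
top red 43 [-0.00056206  0.00361129  0.14417224]
```

View pics/hh.png

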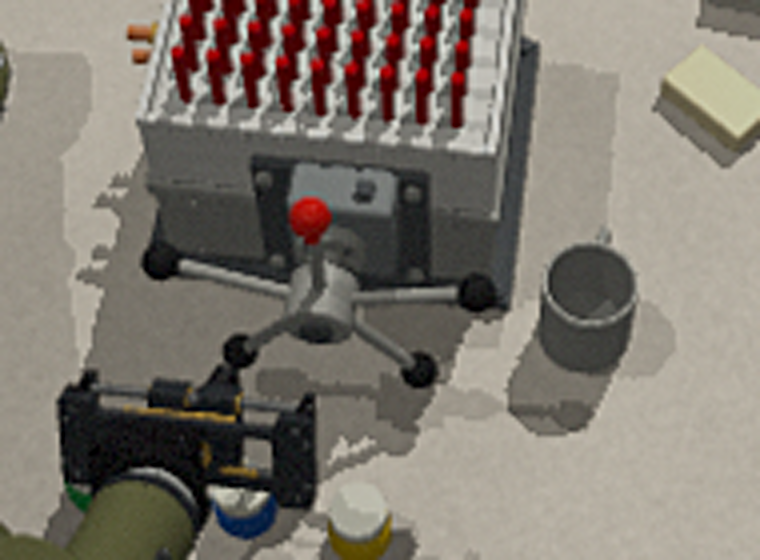

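The red knob points up at (310,218), the gripper is clear at (190,430), and the jars and jug I can see are where they stood. I'm handing in.

```bash
python3 -c "
from cell import bot
print(bot.close_job())"
```

```text
the job is handed in; nothing more can be done
None
```

The red spoke now points straight up and the job is handed in at about 12.5 s of the 67 s allowed.

I put the closed fingers, tilted, through the wheel plane from outside. I pushed the single spoke next to the red one round by about 129°, with the top coming towards the robot, then withdrew straight out. One spoke was enough, so I did not need to push several in turn.

- **Final angle:** the scene camera gave -0.4°. The top camera put the red knob within 1 mm of straight above the hub, which agrees. Between two pictures about 0.8 s apart, as the arm withdrew, the reading changed by only 0.1°, so the wheel stayed where I left it.
- **Contact:** the fingers ended 93 mm clear of the wheel plane, and the force on the tool was about zero. The largest tool reading I saw between moves while pushing was about 8 N. Force within a move was not logged.
- **Loose things:** I checked the jug, the wax block and the blue and yellow jars by eye only, in the last pictures, and they had not moved. The gripper mostly hid the green jar, and the scraper and bowl were outside those last crops, though the arm passed well above that height.
- **Disagreements:** partway through, the finger drifted outwards to 107 mm from the axle, close to the knob, so I slid it back in before going on. One reading taken with the knob partly hidden was poor, giving a radius of 126 mm instead of 134 mm.

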